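Turn the stock binder's divider

TASK

A stock binder lies open on the packing desk with its orange divider leaf half raised and a roll of tape lying on the bare page. First push the roll, without lifting it, off the binder so that it lies flat on the desk; then turn the leaf over the spine with a fingertip, smoothly and without flinging it, and press it down until it lies flat on the page where the roll was. Leave everything else where it stands.

Things in the scene. Friction and masses are not known exactly. Their poses are not given: they have to be found in the camera images.
- binder: Open blue ring binder, fixed. Cover 230 (x) by 348 (y) by 3 mm; a 215 by 150 mm block of white paper on each half, top 8 mm above the desk, spans 17 to 167 mm from the spine. Origin: on the desk under the middle of the spine. x runs along the spine; +y points to the bare page with the roll, -y to the side the leaf starts on. Three steel rings on the spine, 20 mm high
- spine (a point): Middle of the leaf's hinge line, 12 mm above the desk; axes as the binder's, the hinge runs along its x
- leaf (a joint): Stiff orange leaf, 4 mm thick, 200 mm along the spine, 150 mm from hinge to free edge, plus a yellow tab (60 mm long, mid-edge) out to 167 mm; 120 g. Angle in rad: 0 = flat on the -y half, 1.57 = upright, 3.14 = flat on the +y page, upper face then 14 mm above the desk. Starts at 0.4 to 0.7. Stiff hinge: it stays where left; 1 to 2 N at the free edge moves it
- leaf_edge (a point): Point in the middle of the leaf's free edge, in mid-thickness, 150 mm from the hinge line; it moves with the leaf
- tape: Amber roll of packing tape lying flat on the bare page, loose, 100 to 200 g: outside 96 mm across, open centre 73 mm across (clear through to the page), 36 mm high. Origin: centre of its underside, which is 8 mm above the desk on the page and 0 on the desk
- flask: Bystander: steel flask, 66 mm across, 200 mm high, origin under its centre
- carton: Bystander: small carton 90 by 70 by 60 mm, origin under its centre
- mug: Bystander: blue mug, 80 mm across, 90 mm high, origin under its centre
- driver: Bystander: red-handled screwdriver lying on the desk, about 200 mm long, origin under its middle
- glue: Bystander: white jar with green cap, 48 mm across, 70 mm high, origin under its centre
- eraser: Bystander: green eraser 50 by 25 by 20 mm, origin under its centre
Mind the look-alikes: they are no part of the job. There is more than one size of the tape; the job needs the middle-sized.

How it is judged:
On the way, in this order (a step that is already met when the one before it is completed fails the run):
1. the roll lies flat on the desk, off the binder, with the leaf not yet turned over (height (world z) of tape between -0.004 and 0.001 m and angle between tape's own z axis and vertical below 0.02 rad and value of joint leaf below 1.3 rad), for 0.2 s.
2. the leaf lies flat on the bare page (value of joint leaf above 3.05 rad), for 0.2 s.
At the end, for the whole second after the job is handed in: The leaf is turned over and lies within 0.09 rad (5 degrees) of flat on the +y page (joint above 3.05), and the roll lies still and flat on the desk, wholly off the binder (underside not over 1 mm above the desk, tilt under 0.02 rad) (height (world z) of tape between -0.004 and 0.001 m and angle between tape's own z axis and vertical below 0.02 rad and value of joint leaf above 3.05 rad and linear speed of tape below 0.01 m/s); the robot touches nothing.
It fails at once if the tape roll is lifted or carried (height (world z) of tape above 0.018 m).
It fails at once if the tape roll is tipped up (angle between tape's own z axis and vertical above 0.7 rad).
It fails at once if the leaf is flung or slammed (faster than 5 rad/s) (velocity of joint leaf above 5 rad/s).
It fails at once if a bystander is disturbed (moved over 25 mm) (distance of any of flask, carton, mug, driver, glue, eraser from where it was at the start of the episode above 0.025 m).
It also fails if it takes over 61 s, if anything falls off the work surface, if the arm or the gripper's body presses on something with over 40 N, if the wrist force passes 120 N, or if a joint passes its speed limit or range.

ROBOT

A 6-joint arm with a two-finger parallel gripper is mounted at the origin on the work surface. World frame = base frame: x ahead of the robot, y to its left, z up, the work surface at z = 0. Lengths are in m, angles in rad, forces in N, time in s.
With the tool pointing down it reaches from about 0.325 to 0.775 m from the base axis. Payload 5.5 kg.
Tool frame: the origin (TCP) lies midway between the tips of the shut fingers; the grasp point (between the pads) lies 19 mm behind it; x points along the fingers, y is the direction in which the jaws open and shut, and the axes are right-handed (so a half turn about x gives the same grasp; the last joint's range is limited). The gripper opens to 88 mm and grips with 3 to 60 N. Pads are 20 mm wide; open, the fingers measure 115 mm over their backs; the gripper's body (75 mm by 178 mm) begins 61 mm behind the grasp point.
Start: joints at [-1.206, 0.091, 1.231, -0, 1.82, -0.057], TCP at [0.246, -0.547, 0.223] pointing down, gripper open.
Joint ranges: [-2.87, 2.87], [-0.86, 2.18], [0.17, 2.46], [-1.51, 4.65], [0.06, 2.69], [-2.65, 2.65]. Speed limits (rad/s): [2.57, 2.57, 3.01, 3.14, 3.14, 3.14].

INTERFACE

Orientations are given as a unit quaternion [w, x, y, z].
In Python, from rig import monitor, optics, job gives the robot as it stands. The module is installed in compiled form; this text tells all that it offers.
- The arm moves only by the tool servo_tool, never from a script. Its argument "motion" is text: rows parted by semicolons, each of 4 numbers parted by spaces: the shift along the tool's x, y, z in mm, then the turn about the tool's x in rad. In form: x y z spin; .... A call has 1 to 20 rows; each row shifts and turns the commanded pose from where the row before left it, along the tool's axes as they then stand; what a row does not reach is not made up. A row lasts 1/12 s, in which the tool goes at most 41.7 mm and 7.16 degrees, less where a joint would pass 70% of its speed; a pose out of reach is approached as far as the arm can. A call with a gripper value outside its range is refused whole. "grip" is the closure in counts, from 0 (fully open) to 255 (shut), set as the call begins (left out, the last holds). The fingers move at their own pace and stop on an object; "grip_force" is the grip in N (left out, the last holds). Time passes only in rows, so rows that do not move let the fingers close. It gives the time, the measured TCP pose, the force and the opening at its end, in the units of the state.
- monitor.read_state(): the state, without advancing time (a new reading comes with each control period).
- optics.get_image(name): name is "scene" or "top" or "wrist"; returns a dict with "img" (420x560x3 uint8, red, green, blue), "fx", "fy", "cx", "cy" (pixels), "dist" ([k1, k2, p1, p2, k3] as OpenCV has them; the pictures are not rectified), "rvec" (rotation vector, rad) and "tvec" (3), from world to camera coordinates, as OpenCV has them; the wrist camera has in their place "tool_from_camera" (4x4, takes a point from camera to tool coordinates, whose origin is the TCP and whose axes are the tool frame's). Camera axes: x right, y down, z forward; pixel columns grow to the right and rows downward; lengths in m; the calibration is good to about 2 mm. A picture is of the moment at which its call begins: read the wrist's pose just before it. There is no depth.
- job.close_job(): hands the job in, once; it reports no verdict.
The state is a dict: "clock": time; "joint_pos": joint angles; "qd": joint speeds; "joint_efforts": joint torques, N m; "ee_pos": TCP position; "tcp_rot": TCP orientation; "wrist_force": force on the tool from outside, world axes, zero at the start; "torque": the same for the moment, N m; "grip_width": finger opening in m.
Only numpy, scipy, OpenCV 4.12 (cv2) and the standard library are available. Lean on these libraries where they do the work, as an engineer would, in place of code of your own. Each camera call takes 0.05 s, during which the arm holds its last target. There are 200 camera calls.

## Working session

There is one attempt and no reset: what is moved stays moved. The work goes in short steps, Python scripts to look and compute and a tool call to move; the robot and the scene stay as the last step left them, time stands still between calls to the robot, and variables do not carry over. Pictures are saved under pics/ and viewed, about 8 in all and at most 12, crops included, and the job is handed in when it is done.

Besides the shell and the picture viewer there is one more tool, called after ">>>" by a JSON object that holds its "api" and its "payload", one argument or row to a line. servo_tool: Moves the arm, as the interface text tells. Its arguments: {"type":"object","properties":{"motion":{"type":"string"},"grip":{"type":"number"},"grip_force":{"type":"number"}},"required":["motion"]}

```bash
mkdir -p pics
python3 - <<'E'
from rig import monitor, optics
import cv2,pickle
s=monitor.read_state();print(s['clock'],s['ee_pos'],s['tcp_rot'],s['wrist_force'])
for n in('top','scene'):
    d=optics.get_image(n);pickle.dump(d,open(n+'.pkl','wb'));cv2.imwrite(f'pics/{n}0.png',d['img'][:,:,::-1])
    print(n,{k:v for k,v in d.items() if k!='img'})
E
```

```text
0.0 [ 0.24553619 -0.54712717  0.22150014] [-0.14734942 -0.6913294  -0.14872745  0.69154317] [-0.48248692  0.27293626  0.29534153]
top {'fx': 435.46877508716227, 'fy': 435.46877508716227, 'cx': 277.20581162595516, 'cy': 213.61037957461474, 'dist': array([-0.09991856,  0.        ,  0.        ,  0.        ,  0.        ]), 'rvec': array([ 2.19544302, -2.15669762,  0.09630558]), 'tvec': array([0.0375953 , 0.53155345, 1.3680136 ])}
scene {'fx': 495.83107824360695, 'fy': 495.83107824360695, 'cx': 279.1685040037526, 'cy': 208.16209826002563, 'dist': array([-0.16739287,  0.        ,  0.        ,  0.        ,  0.        ]), 'rvec': array([ 1.84941356,  1.82836811, -0.60115293]), 'tvec': array([-0.06731922, -0.40277091,  1.70568061])}
```

View pics/top0.png

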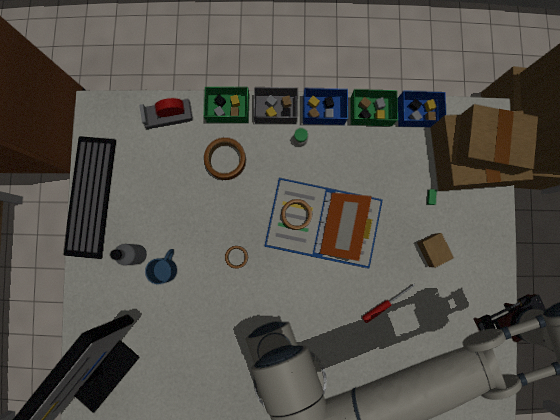

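View pics/scene0.png

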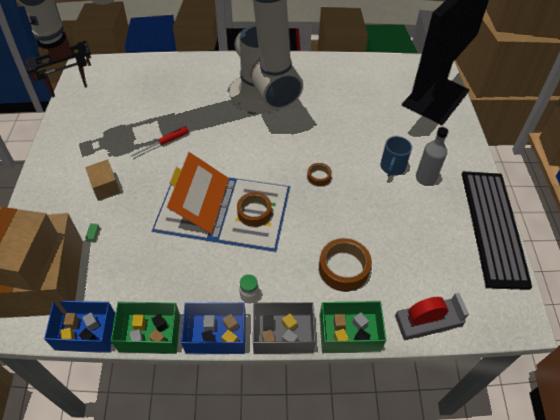

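Top view: the binder is at about (324,223). The middle-size roll lies on its left page at (296,214), and the raised orange leaf is on the right half. A big roll at (225,158) and a small one at (236,257) are look-alikes. The scene view agrees.

```bash
cat > h.py <<'E'
import numpy as np,cv2,pickle
from scipy.spatial.transform import Rotation as R
def ray(d,uv):
    K=np.array([[d['fx'],0,d['cx']],[0,d['fy'],d['cy']],[0,0,1]])
    p=cv2.undistortPoints(np.array(uv,float).reshape(-1,1,2),K,d['dist']).reshape(-1,2)
    M=cv2.Rodrigues(d['rvec'])[0]
    return -M.T@d['tvec'],np.c_[p,np.ones(len(p))]@M
def at(d,uv,z):
    c,r=ray(d,uv);return c+r*((z-c[2])/r[:,2])[:,None]
def proj(d,P):
    K=np.array([[d['fx'],0,d['cx']],[0,d['fy'],d['cy']],[0,0,1]])
    return cv2.projectPoints(np.array(P,float).reshape(-1,1,3),d['rvec'],d['tvec'],K,d['dist'])[0].reshape(-1,2)
E
python3 - <<'E'
from h import *
d=pickle.load(open('top.pkl','rb'));im=d['img']
P=at(d,[(279,179),(383,198),(369,268),(265,247)],.003);print(P.round(3),P.mean(0))
for i in range(4):print(np.linalg.norm(P[i]-P[(i+1)%4]))
c=cv2.resize(im[165:285,250:400],None,fx=5,fy=5,interpolation=cv2.INTER_CUBIC)
cv2.imwrite('pics/crop0.png',c[:,:,::-1])
E
```

```text
[[ 0.646  0.043  0.003]
 [ 0.59  -0.298  0.003]
 [ 0.362 -0.252  0.003]
 [ 0.424  0.084  0.003]] [ 0.50549107 -0.10571175  0.003     ]
0.34611759275981924
0.23297251968216337
0.3424205535346374
0.22614569820199104
```

View pics/crop0.png

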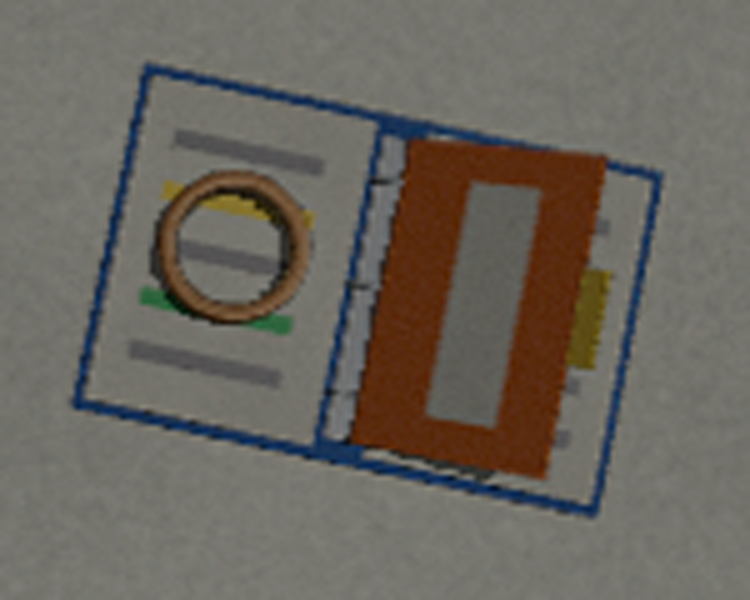

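Run:
```python
from h import *
d=pickle.load(open('top.pkl','rb'))
f=lambda l:[(250+(a+.5)/5-.5,165+(b+.5)/5-.5) for a,b in l]
P=at(d,f([(147,66),(661,174),(596,515),(76,405)]),.003);c=P.mean(0);print(P.round(3),c.round(4))
print([np.linalg.norm(P[i]-P[(i+1)%4]).round(4) for i in range(4)])
y=(P[0]+P[3]-P[1]-P[2])/2;yw=np.arctan2(y[1],y[0]);x=(P[0]+P[1]-P[2]-P[3])/2
print('yaw from y',yw-np.pi/2,'from x',np.arctan2(x[1],x[0]))
yaw=yw-np.pi/2
Rb=np.array([[np.cos(yaw),-np.sin(yaw)],[np.sin(yaw),np.cos(yaw)]])
loc=lambda Q:(Q[:,:2]-c[:2])@Rb
T=at(d,f([(235,246)]),.044);print('tape',T,loc(T))
D=at(d,f([(235,170),(235,323),(158,246),(312,246)]),.044);print(loc(D))
# leaf corners: angle fit
L=f([(606,155),(547,479)])
for a in np.arange(.3,.85,.1):
    q=[[s*.1,-.15*np.cos(a),.012+.15*np.sin(a)] for s in(1,-1)]
    W=[np.r_[c[:2]+Rb@np.array(v[:2]),v[2]] for v in q]
    print(a,(proj(d,W)-L).round(1).tolist())
s=pickle.load(open('scene.pkl','rb'));print('scene leaf')
for a in np.arange(.3,.95,.1):
    q=[[k*.1,-.15*np.cos(a),.012+.15*np.sin(a)] for k in(1,-1)]
    W=[np.r_[c[:2]+Rb@np.array(v[:2]),v[2]] for v in q]
    print(a,proj(s,W).round(1).tolist())
for n,uv,z in(('small',(236,257),.02),('big',(225,158),.03),('driver h',(376,311),.01),('driver tip',(411,287),.01),('carton',(435,251),.06),('glue',(301,135),.07),('mug',(160,270),.09),('eraser',(432,197),.02)):
    Q=at(d,[uv],z);print(n,Q.round(3),loc(Q).round(3))
from rig import monitor
q=monitor.read_state()['tcp_rot'];print(R.from_quat(np.r_[q[1:],q[0]]).as_matrix().round(3))
```

```text
[[ 0.65   0.043  0.003]
 [ 0.585 -0.294  0.003]
 [ 0.363 -0.252  0.003]
 [ 0.428  0.085  0.003]] [ 0.5068 -0.1043  0.003 ]
[np.float64(0.3438), np.float64(0.2265), np.float64(0.3431), np.float64(0.2258)]
yaw from y -0.1907371443209951 from x -0.1882754445231849
tape [[ 0.52947271 -0.01403313  0.044     ]] [[0.00518602 0.09298312]]
[[ 0.05238585  0.10276844]
 [-0.04233516  0.08311571]
 [-0.00485555  0.14042683]
 [ 0.0152375   0.04549182]]
0.3 [[5.5, 4.0], [5.3, 1.7]]
0.4 [[5.0, 3.1], [4.6, 1.5]]
0.5 [[3.9, 2.1], [3.4, 1.2]]
0.6000000000000001 [[2.3, 1.1], [1.7, 0.7]]
0.7000000000000002 [[0.3, -0.1], [-0.5, 0.2]]
0.8000000000000003 [[-2.3, -1.2], [-3.2, -0.4]]
scene leaf
0.3 [[158.6, 216.9], [180.5, 162.2]]
0.4 [[159.5, 214.0], [181.5, 159.1]]
0.5 [[160.9, 211.3], [183.0, 156.2]]
0.6000000000000001 [[162.9, 208.7], [185.1, 153.4]]
0.7000000000000002 [[165.5, 206.4], [187.6, 150.9]]
0.8000000000000003 [[168.6, 204.4], [190.6, 148.7]]
0.9000000000000001 [[172.2, 202.7], [194.1, 146.7]]
small [[0.39  0.176 0.02 ]] [[-0.168  0.253]]
big [[0.707 0.219 0.03 ]] [[0.136 0.355]]
driver h [[ 0.225 -0.274  0.01 ]] [[-0.244 -0.22 ]]
driver tip [[ 0.302 -0.388  0.01 ]] [[-0.147 -0.317]]
carton [[ 0.419 -0.449  0.06 ]] [[-0.021 -0.355]]
glue [[ 0.777 -0.024  0.07 ]] [[0.25  0.131]]
mug [[0.347 0.4   0.09 ]] [[-0.253  0.464]]
eraser [[ 0.594 -0.456  0.02 ]] [[ 0.153 -0.329]]
[[-0.001  0.409 -0.912]
 [ 0.002 -0.912 -0.409]
 [-1.    -0.002 -0.   ]]
```

>>> {"api": "servo_tool", "payload": {
  "motion": "0 0 0 -0.12;0 0 0 -0.12;0 0 0 -0.12;0 0 0 -0.12;0 0 0 -0.12;0 0 0 -0.12;0 0 0 -0.12;0 0 0 -0.12;0 0 0 0;0 0 0 0",
  "grip": 255,
  "grip_force": 40
}}

```text
clock: 0.93
ee_pos: [0.2456, -0.5473, 0.2221]
tcp_rot: [0.449, 0.546, 0.45, -0.546]
wrist_force: [-0.5, -0.7, 0.5]
grip_width: 0.025
```

```bash
cat >> h.py <<'E'
C=np.array([.5068,-.1043]);yaw=-.1895
Rb=np.array([[np.cos(yaw),-np.sin(yaw)],[np.sin(yaw),np.cos(yaw)]])
def st():
    from rig import monitor
    s=monitor.read_state();q=s['tcp_rot'];M=R.from_quat(np.r_[q[1:],q[0]]).as_matrix()
    p=s['ee_pos'];l=(p[:2]-C)@Rb
    print('t',s['clock'],'local mm',(np.r_[l,p[2]]*1e3).round(1),'F(local)',(Rb.T@s['wrist_force'][:2]).round(2),s['wrist_force'][2].round(2),'toolz yaw err',np.arctan2(M[1,2],M[0,2])-(yaw-np.pi/2),'tilt',M[2,0].round(4),'w',s['grip_width'])
E
python3 -c "from h import *;st()"
```

```text
t 0.9333 local mm [-173.1 -484.3  222.1] F(local) [-0.39 -0.83] 0.47 toolz yaw err -0.0030955618555257303 tilt -1.0 w 0.025047045755500423
```

>>> {"api": "servo_tool", "payload": {
  "motion": "0 4 -12 0;0 9 -29 0;0 9 -29 0;0 9 -29 0;0 9 -29 0;0 9 -29 0;0 9 -29 0;0 9 -29 0;0 9 -29 0;0 9 -29 0;0 9 -29 0;0 9 -29 0;0 9 -29 0;0 9 -29 0;0 9 -29 0;0 9 -29 0;0 9 -29 0;0 9 -29 0;0 9 -29 0;0 9 -29 0"
}}

```text
clock: 2.6
ee_pos: [0.5233, -0.0251, 0.2227]
tcp_rot: [0.45, 0.546, 0.45, -0.545]
wrist_force: [-0.2, -1.0, -0.4]
grip_width: 0.0005
```

>>> {"api": "servo_tool", "payload": {
  "motion": "0 3 -14 0;40 0 0 0;40 0 0 0;20 0 0 0;0 0 0 0;0 0 0 0;0 0 0 0"
}}

```text
clock: 3.18
ee_pos: [0.5295, -0.0139, 0.1249]
tcp_rot: [0.451, 0.546, 0.45, -0.544]
wrist_force: [0.1, -0.2, 0.9]
grip_width: 0.0004
```

Run:
```python
from h import *
from rig import monitor,optics
st();s=monitor.read_state();w=optics.get_image('wrist');d=optics.get_image('top')
cv2.imwrite('pics/w1.png',w['img'][:,:,::-1])
c=cv2.resize(d['img'][165:285,220:400],None,fx=3,fy=3,interpolation=cv2.INTER_CUBIC)
cv2.imwrite('pics/c1.png',np.vstack([w['img'],cv2.copyMakeBorder(c[:180],0,0,0,20,0)])[:,:,::-1])
Tc=w['tool_from_camera'];q=s['tcp_rot'];M=R.from_quat(np.r_[q[1:],q[0]]).as_matrix()
W=np.eye(4);W[:3,:3]=M;W[:3,3]=s['ee_pos'];I=np.linalg.inv(W@Tc)
w['rvec']=cv2.Rodrigues(I[:3,:3])[0];w['tvec']=I[:3,3];pickle.dump(w,open('w1.pkl','wb'))
```

```text
t 3.1833 local mm [  5.3  93.  124.9] F(local) [ 0.09 -0.15] 0.9 toolz yaw err -0.00041703151032068675 tilt -1.0 w 0.0003925086140997739
```

View pics/c1.png

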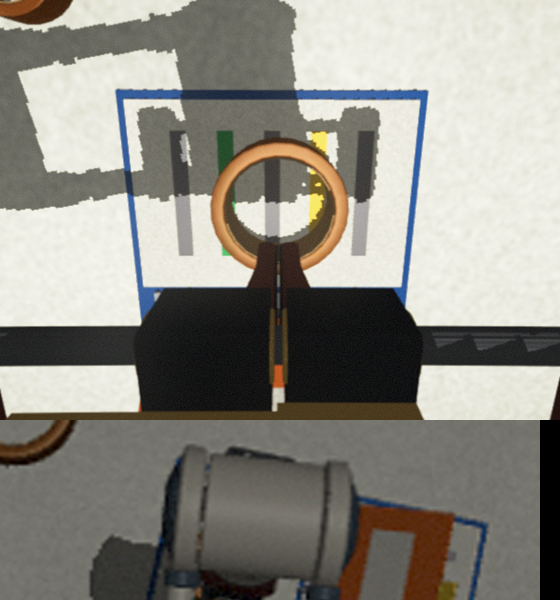

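The wrist view confirms the roll is ahead of the fingers: rim from 211 to 349 across, top edge at row 137, centre about (280,206). I'll check this metrically.

Run:
```python
from h import *
w=pickle.load(open('w1.pkl','rb'))
P=at(w,[(211,206),(349,206),(280,138)],.044);print(((P[:,:2]-C)@Rb*1e3).round(1))
P=at(w,[(118,91),(427,91)],.003);print(((P[:,:2]-C)@Rb*1e3).round(1))
```

```text
[[-40.5  96.4]
 [ 53.5  96.4]
 [  6.4 142.1]]
[[-111.4  172. ]
 [ 114.1  172.1]]
```

>>> {"api": "servo_tool", "payload": {
  "motion": "30 0 0 0;30 0 0 0;20 0 0 0;15 0 0 0;10 0 0 0;0 0 0 0;0 0 0 0;0 0 0 0"
}}

```text
clock: 3.95
ee_pos: [0.5301, -0.0143, 0.0197]
tcp_rot: [0.451, 0.546, 0.45, -0.544]
wrist_force: [0.1, 0.9, -0.0]
grip_width: 0.0002
```

>>> {"api": "servo_tool", "payload": {
  "motion": "0 0 -5 0;0 0 -6 0;0 0 -6 0;0 0 -6 0;0 0 -6 0;0 0 -6 0;0 0 -6 0;0 0 -6 0;0 0 -6 0;0 0 -6 0;0 0 -6 0;0 0 -6 0;0 0 -6 0;0 0 -6 0;0 0 -6 0"
}}

```text
clock: 5.2
ee_pos: [0.5456, 0.0739, 0.0175]
tcp_rot: [-0.451, -0.545, -0.451, 0.545]
wrist_force: [-0.7, -1.6, 1.1]
grip_width: 0.0003
```

>>> {"api": "servo_tool", "payload": {
  "motion": "0 0 -6 0;0 0 -6 0;0 0 -6 0;0 0 -6 0;0 0 -6 0;0 0 -6 0;0 0 -5 0;0 0 -3 0;0 0 -1 0;0 0 0 0;0 0 0 0;0 0 5 0;0 0 5 0;0 0 5 0;0 0 5 0;0 0 0 0;0 0 0 0"
}}

```text
clock: 6.62
ee_pos: [0.5503, 0.0973, 0.0177]
tcp_rot: [0.45, 0.545, 0.45, -0.545]
wrist_force: [-0.1, 0.4, 0.2]
grip_width: 0.0004
```

>>> {"api": "servo_tool", "payload": {
  "motion": "-15 0 0 0;-30 0 0 0;-40 0 0 0;-40 0 0 0;-40 0 0 0;-15 0 0 0;0 0 0 0;0 0 0 0"
}}

```text
clock: 7.28
ee_pos: [0.5508, 0.098, 0.1987]
tcp_rot: [0.451, 0.546, 0.45, -0.544]
wrist_force: [0.4, -0.3, -0.2]
grip_width: 0.0003
```

Run:
```python
from h import *
from rig import monitor,optics
st();s=monitor.read_state();w=optics.get_image('wrist');d=optics.get_image('scene')
c=cv2.resize(d['img'][130:270,140:350],None,fx=2.6,fy=2.6,interpolation=cv2.INTER_CUBIC)[:180*2]
a=cv2.resize(w['img'],(546,300))
cv2.imwrite('pics/c2.png',np.vstack([a[:240],c[:,:546]])[:,:,::-1])
Tc=w['tool_from_camera'];q=s['tcp_rot'];M=R.from_quat(np.r_[q[1:],q[0]]).as_matrix()
W=np.eye(4);W[:3,:3]=M;W[:3,3]=s['ee_pos'];I=np.linalg.inv(W@Tc)
w['rvec']=cv2.Rodrigues(I[:3,:3])[0];w['tvec']=I[:3,3];pickle.dump(w,open('w2.pkl','wb'))
```

```text
t 7.2833 local mm [  5.1 207.  198.7] F(local) [ 0.48 -0.25] -0.15 toolz yaw err 0.0006504100108186694 tilt -1.0 w 0.000256957102863925
```

View pics/c2.png

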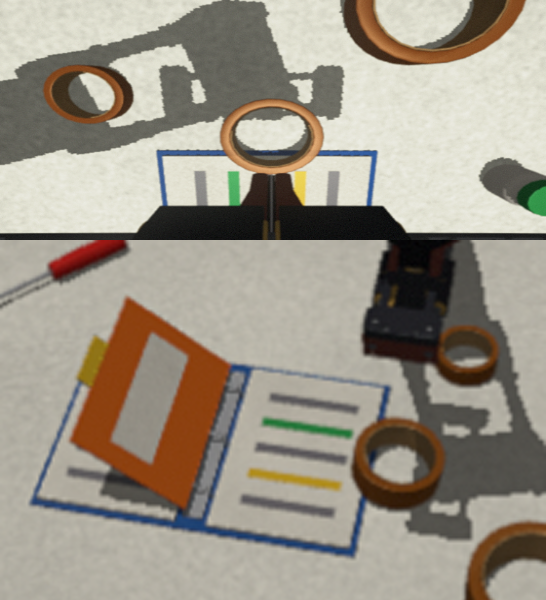

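Run:
```python
from h import *
w=pickle.load(open('w2.pkl','rb'));f=lambda l:[(a*560/546,b*1.4) for a,b in l]
for z in(.036,.044):
    P=at(w,f([(221,134),(323,134),(272,99),(272,173)]),z);print(((P[:,:2]-C)@Rb*1e3).round(1))
P=at(w,f([(158,151),(376,151)]),.003);print(((P[:,:2]-C)@Rb*1e3).round(1))
```

```text
[[-41.1 204.7]
 [ 52.9 204.7]
 [  5.8 248.2]
 [  6.  152.3]]
[[-40.  206.5]
 [ 51.7 206.5]
 [  5.8 248.9]
 [  6.  155.4]]
[[-111.5  172.6]
 [ 113.6  172.7]]
```

I had the contact offset's sign wrong: the roll trails the finger, so its centre is at y≈201 mm and still over the edge. I'll go in again and push to finger y≈268.

>>> {"api": "servo_tool", "payload": {
  "motion": "35 0 0 0;40 0 0 0;40 0 0 0;30 0 0 0;20 0 0 0;16 0 0 0;0 0 0 0;0 0 0 0;0 0 0 0"
}}

```text
clock: 8.13
ee_pos: [0.5503, 0.0978, 0.0168]
tcp_rot: [-0.451, -0.545, -0.451, 0.545]
wrist_force: [0.4, -0.2, -0.1]
grip_width: 0.0008
```

>>> {"api": "servo_tool", "payload": {
  "motion": "0 0 -4 0;0 0 -5 0;0 0 -5 0;0 0 -5 0;0 0 -5 0;0 0 -5 0;0 0 -5 0;0 0 -5 0;0 0 -5 0;0 0 -5 0;0 0 -5 0;0 0 -4 0;0 0 -2 0;0 0 -1 0;0 0 0 0;0 0 5 0;0 0 6 0;0 0 6 0;0 0 6 0;0 0 0 0"
}}

```text
clock: 9.8
ee_pos: [0.5573, 0.1337, 0.0166]
tcp_rot: [-0.45, -0.545, -0.45, 0.545]
wrist_force: [-1.0, 0.5, 0.2]
grip_width: 0.0001
```

>>> {"api": "servo_tool", "payload": {
  "motion": "0 0 0 0;-15 0 0 0;-30 0 0 0;-40 0 0 0;-40 0 0 0;-40 0 0 0;-15 0 0 0;0 0 0 0;0 0 0 0"
}}

```text
clock: 10.55
ee_pos: [0.5579, 0.1354, 0.1977]
tcp_rot: [0.451, 0.546, 0.45, -0.544]
wrist_force: [-0.2, -0.2, -1.0]
grip_width: 0.0003
```

Run:
```python
from h import *
from rig import monitor,optics
st();s=monitor.read_state();w=optics.get_image('wrist')
a=cv2.resize(w['img'],(560,420))
cv2.imwrite('pics/c3.png',a[:,:,::-1])
Tc=w['tool_from_camera'];q=s['tcp_rot'];M=R.from_quat(np.r_[q[1:],q[0]]).as_matrix()
W=np.eye(4);W[:3,:3]=M;W[:3,3]=s['ee_pos'];I=np.linalg.inv(W@Tc)
w['rvec']=cv2.Rodrigues(I[:3,:3])[0];w['tvec']=I[:3,3];pickle.dump(w,open('w3.pkl','wb'))
# outer base circle prediction
for z in(0,.036): 
  P=[np.r_[C+Rb@np.array([.006+.048*np.cos(t),.2415+.048*np.sin(t)]),z] for t in np.arange(4)*np.pi/2];print(z,proj(w,P).round(0).tolist())
```

```text
t 10.55 local mm [  5.1 245.  197.7] F(local) [-0.17 -0.28] -1.03 toolz yaw err 0.0006202863179136653 tilt -1.0 w 0.00034608235970798724
0 [[327.0, 181.0], [279.0, 132.0], [230.0, 181.0], [279.0, 227.0]]
0.036 [[333.0, 189.0], [279.0, 135.0], [226.0, 189.0], [279.0, 239.0]]
```

View pics/c3.png

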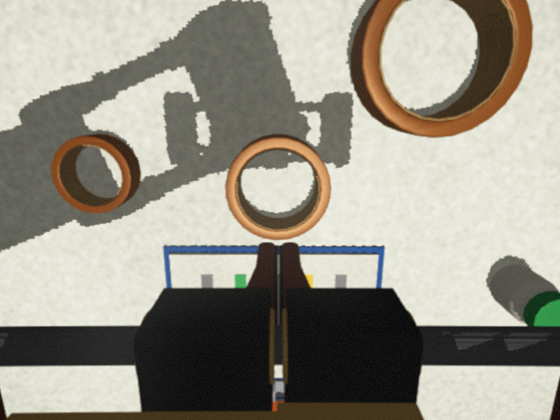

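Rim spans 226–330 by 135–238, matching a roll flat on the desk centred at local (5,242) mm. That is clear of the binder edge (row 246) and both look-alikes. Next is the leaf path.

Run:
```python
import numpy as np
pts=[(-165,65)]
def pos(a):
    u=np.array([-np.cos(a),np.sin(a)]);n=np.array([-np.sin(a),-np.cos(a)])
    if a<np.pi/2:
        p=150*u+2*n;f=(a-.67)/(np.pi/2-.67);return p[0]-10,12+150*u[1]-(38+7*f)
    p=105*u+2*n;return p[0]-10,12+p[1]
A=np.linspace(.67,np.pi,46)
cur=np.array([-165.,65.]);out=[]
for a in A:
    t=np.array(pos(a));s=np.round(t-cur);cur=cur+s;out.append(f"{-s[1]:g} 0 {-s[0]:g} 0")
for i in range(0,46,16):print(A[min(i+15,45)].round(2),np.round(pos(A[min(i+15,45)])),';'.join(out[i:i+16]))
```

```text
1.49 [-24. 117.] -2 0 -36 0;-6 0 -5 0;-6 0 -6 0;-5 0 -6 0;-5 0 -6 0;-4 0 -6 0;-5 0 -7 0;-3 0 -7 0;-4 0 -7 0;-3 0 -8 0;-3 0 -7 0;-2 0 -8 0;-2 0 -8 0;-1 0 -8 0;-1 0 -8 0;-0 0 -8 0
2.37 [64. 86.] -0 0 -9 0;-0 0 -6 0;0 0 -6 0;1 0 -6 0;1 0 -6 0;1 0 -5 0;1 0 -6 0;2 0 -5 0;2 0 -6 0;3 0 -5 0;2 0 -5 0;3 0 -5 0;3 0 -5 0;4 0 -4 0;4 0 -5 0;4 0 -4 0
3.14 [95. 14.] 4 0 -4 0;4 0 -4 0;5 0 -3 0;4 0 -4 0;5 0 -2 0;6 0 -3 0;5 0 -3 0;5 0 -2 0;6 0 -2 0;5 0 -1 0;6 0 -1 0;6 0 -1 0;5 0 -1 0;6 0 -0 0
```

>>> {"api": "servo_tool", "payload": {
  "motion": "0 2 12 0;0 3 26 0;0 3 26 0;0 3 26 0;0 3 26 0;0 3 26 0;0 3 26 0;0 3 26 0;0 3 26 0;0 3 26 0;0 3 26 0;0 3 26 0;0 3 26 0;0 3 26 0;0 3 26 0;0 2 26 0;0 0 9 0;0 0 0 0;0 0 0 0"
}}

```text
clock: 12.18
ee_pos: [0.5247, -0.277, 0.1951]
tcp_rot: [-0.449, -0.545, -0.451, 0.545]
wrist_force: [-0.9, 0.4, -0.3]
grip_width: 0.0005
```

```bash
python3 -c "from h import *;st()"
```

```text
t 12.1833 local mm [  50.1 -166.2  195.1] F(local) [-0.93  0.2 ] -0.29 toolz yaw err -0.0005357983305165348 tilt -1.0 w 0.0005016366197484255
```

>>> {"api": "servo_tool", "payload": {
  "motion": "25 0 0 0;35 0 0 0;35 0 0 0;25 0 0 0;10 0 0 0;0 0 0 0;0 0 0 0;0 0 -6 0;0 0 -8 0;0 0 -8 0;0 0 -6 0;0 0 -4 0;0 0 -3 0;0 0 0 0;0 0 0 0"
}}

```text
clock: 13.43
ee_pos: [0.532, -0.2427, 0.0667]
tcp_rot: [-0.451, -0.545, -0.451, 0.545]
wrist_force: [0.0, 0.1, -0.1]
grip_width: 0.0005
```

```bash
python3 -c "from h import *;st()"
```

```text
t 13.4333 local mm [  50.8 -131.2   66.7] F(local) [-0.02  0.1 ] -0.14 toolz yaw err 0.0007732411423591046 tilt -1.0 w 0.0004673461413686234
```

>>> {"api": "servo_tool", "payload": {
  "motion": "-6 0 -6 0;-6 0 -6 0;-5 0 -6 0;-5 0 -6 0;-4 0 -6 0;-5 0 -7 0;-3 0 -7 0;-4 0 -7 0;-3 0 -8 0;-3 0 -7 0;-2 0 -8 0;-2 0 -8 0;-1 0 -8 0;-1 0 -8 0;0 0 -8 0;0 0 0 0"
}}

```text
clock: 14.77
ee_pos: [0.5521, -0.1368, 0.1163]
tcp_rot: [0.451, 0.545, 0.451, -0.544]
wrist_force: [-0.9, -0.5, 0.3]
grip_width: 0.0003
```

Run:
```python
from h import *
from rig import optics
st();d=optics.get_image('scene')
cv2.imwrite('pics/c4.png',cv2.resize(d['img'][100:280,130:370],None,fx=2.5,fy=2.5,interpolation=cv2.INTER_CUBIC)[:,:,::-1])
```

```text
t 14.7667 local mm [ 50.6 -23.4 116.3] F(local) [-0.77 -0.66] 0.3 toolz yaw err 0.0021273283753724392 tilt -1.0 w 0.00026640355242306353
```

View pics/c4.png

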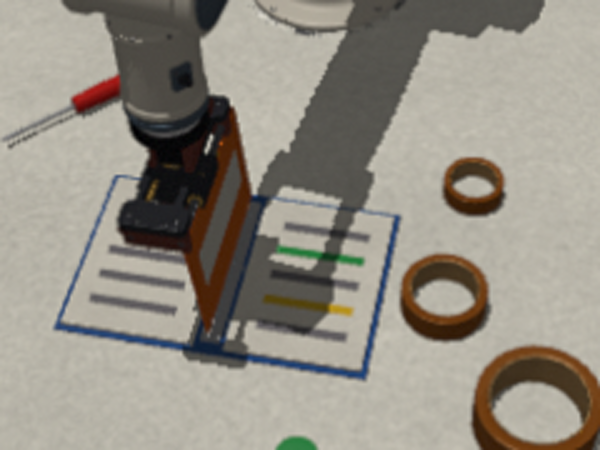

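The leaf now stands nearly upright at about (225,220), with the finger behind it, and the roll is clear of the binder at (445,295). I'll continue over the top.

>>> {"api": "servo_tool", "payload": {
  "motion": "0 0 -8 0;0 0 -6 0;0 0 -6 0;1 0 -6 0;1 0 -6 0;1 0 -5 0;1 0 -6 0;2 0 -5 0;2 0 -6 0;3 0 -5 0;2 0 -5 0;3 0 -5 0;3 0 -5 0;4 0 -4 0;4 0 -5 0;4 0 -4 0;0 0 0 0"
}}

```text
clock: 16.23
ee_pos: [0.5678, -0.0522, 0.0843]
tcp_rot: [-0.45, -0.544, -0.451, 0.545]
wrist_force: [0.2, 0.0, -0.5]
grip_width: 0.0006
```

>>> {"api": "servo_tool", "payload": {
  "motion": "4 0 -4 0;4 0 -4 0;5 0 -3 0;4 0 -4 0;5 0 -2 0;6 0 -3 0;5 0 -3 0;5 0 -2 0;6 0 -2 0;5 0 -1 0;5 0 -1 0;5 0 -1 0;4 0 0 0;4 0 0 0;3 0 0 0;0 0 0 0;0 0 0 0"
}}

```text
clock: 17.65
ee_pos: [0.5737, -0.0239, 0.0154]
tcp_rot: [-0.45, -0.545, -0.451, 0.545]
wrist_force: [-0.3, -0.5, 0.5]
grip_width: 0.0007
```

```bash
python3 -c "from h import *;st()"
```

```text
t 17.65 local mm [50.5 91.6 15.4] F(local) [-0.22 -0.53] 0.5 toolz yaw err 0.0003838102354773998 tilt -1.0 w 0.0006503525023935131
```

>>> {"api": "servo_tool", "payload": {
  "motion": "1 0 0 0;1 0 0 0;0.5 0 0 0;0 0 0 0;0 0 0 0;0 0 0 0"
}}

```text
clock: 18.15
ee_pos: [0.5741, -0.0239, 0.0143]
tcp_rot: [0.451, 0.545, 0.45, -0.545]
wrist_force: [-2.5, 0.2, 5.6]
grip_width: 0.0007
```

>>> {"api": "servo_tool", "payload": {
  "motion": "1 0 0 0;0.5 0 0 0;0 0 0 0;0 0 0 0;0 0 0 0"
}}

```text
clock: 18.57
ee_pos: [0.5742, -0.0239, 0.0142]
tcp_rot: [0.451, 0.545, 0.45, -0.545]
wrist_force: [-5.4, 0.1, 11.8]
grip_width: 0.0003
```

>>> {"api": "servo_tool", "payload": {
  "motion": "-5 0 0 0;-10 0 0 0;-25 0 0 0;-40 0 0 0;-40 0 0 0;-40 0 0 0;-20 0 0 0;0 0 40 0;0 0 40 0;0 0 40 0;0 0 40 0;0 0 40 0;0 0 40 0;0 0 40 0;0 0 0 0;0 0 0 0;0 0 0 0"
}}

```text
clock: 19.98
ee_pos: [0.5213, -0.2985, 0.1917]
tcp_rot: [0.45, 0.545, 0.451, -0.545]
wrist_force: [-0.4, -0.3, -0.6]
grip_width: 0.0
```

Run:
```python
from h import *
from rig import optics
st();d=optics.get_image('scene');t=optics.get_image('top')
a=cv2.resize(d['img'][130:290,130:370],None,fx=2.4,fy=2.4)
b=cv2.resize(t['img'][165:285,220:400],None,fx=3.2,fy=1.7*32/17)[:210]
cv2.imwrite('pics/c5.png',np.vstack([a,b])[:,:,::-1])
for a in(2.95,3.05,3.14):
  print(a,proj(d,[np.r_[C+Rb@np.array([k*.1,-.15*np.cos(a)]),.014+.15*np.sin(a)] for k in(1,-1)]).round(1).tolist())
```

```text
t 19.9833 local mm [  50.8 -188.   191.7] F(local) [-0.35 -0.34] -0.6 toolz yaw err -5.013554079846827e-05 tilt -1.0 w 2.9982321712708514e-05
2.95 [[266.0, 236.7], [279.2, 179.3]]
3.05 [[266.8, 240.0], [279.8, 182.8]]
3.14 [[267.0, 242.9], [279.9, 185.8]]
```

View pics/c5.png

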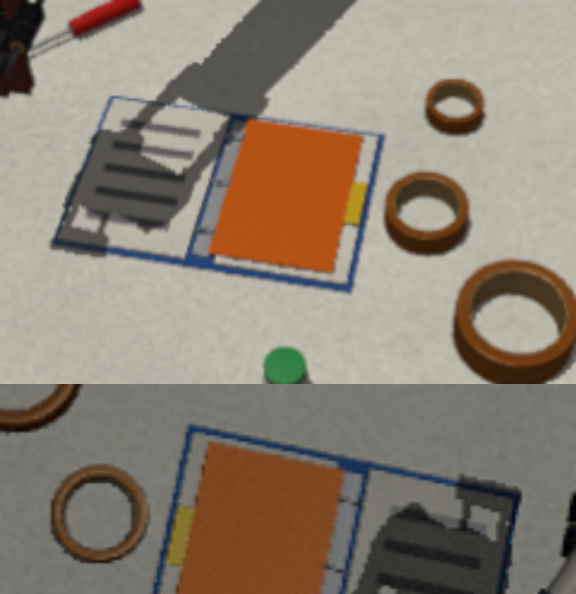

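The leaf's free corners are at scene pixels (268.8,243.3) and (280.8,187.9). That best matches the prediction for 3.14 rad, so it lies flat. The roll is on the desk beside the binder and the arm is clear.

```bash
python3 -c "
from rig import job;print(job.close_job())"
```

```text
the job is handed in; nothing more can be done
None
```

The job is done and handed in at about 20 s of the 61 s allowed; the hand-in reports no verdict.

**Roll:** I pushed the middle-sized roll off the binder with the shut fingers inside its open centre. The first push stopped short because I had the sign of the contact offset wrong. A second push finished it. Its centre is now about 242 mm from the spine, which leaves roughly 20 mm clear of the cover edge. In the wrist image its rim matched a roll lying flat on the desk.

**Leaf:** I turned the leaf over the spine with a fingertip at about 0.7 rad/s and pressed it down with 6 to 12 N. The fingertip stopped 14 mm above the desk, which is the height given for a flat leaf.

**Last checks:** In the final scene picture the leaf's free corners lie within 1–2 px of where they should be at 3.14 rad. The arm is clear of everything, with no force at the wrist. The glue and driver, the only bystanders in that last view, look unmoved; I didn't measure any bystander's position again.

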